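Clamp the tube in the jig

TASK

Clamp the long aluminium tube in its jig: with a fingertip or the outside of a finger, push the swing strap round until it stands against its stop across the tube, and only then press the red cam lever down flat so that the pad grips the tube. Only push: do not pinch the strap or the lever between the fingers, do not lift or shift the tube out of its place in the saddles, and leave the other things on the bench alone.

Things in the scene. Friction and masses are not known exactly. Their poses are not given: they have to be found in the camera images.
- jig: The jig, screwed to the bench: plywood plate 180 x 120 x 12 mm with two blue V saddles and a steel pivot post 26 mm thick. Origin: centre of the plate's underside. z up; its x axis runs from the pivot post (at x = -50 mm, y = 0) to the saddles (tube axis at x = 50 mm, 45 mm above the bench, parallel to y).
- strap (a joint): Angle of the aluminium swing strap about the upright pivot post: 0 = home, against its stop, pointing along the jig's +x across the tube; positive = swung out counterclockwise seen from above (at 1.57 it points along the jig's +y). It starts swung out at 1.0 to 1.6; travel 0 to 1.75. It turns stiffly (0.2 N m) and stays where it is left.
- strap_pivot (a point): Point on the strap's upright turning axis, half-way up the strap (101 mm above the bench). The strap is a flat bar 24 mm wide and 12 mm thick (from 95 to 107 mm above the bench), reaching 114 mm from this axis; x points along the strap to its free end, y to its left side, z up. The spindle with the pad hangs below it 100 mm from the axis, and the space under the rest of it is open. The tube's top is 64 mm above the bench.
- strap_side (a point): Point on the strap's left long side face (its +y side, 12 mm from its middle line), 70 mm from the turning axis, half-way up the face: a finger pushing here towards the strap's -y swings it home. It moves with the strap; axes as for strap_pivot.
- lever (a joint): Angle of the cam lever: 0 = raised 60 degrees above level, 1.05 = pressed down flat (level, at its stop). It starts at 0 to 0.25. It is carried by the strap above the pivot post and points away from the strap's free end; pushing its end down (about 2 to 4 N) lowers the pad steadily, by 8 mm in all. It stays where it is left.
- lever_hinge (a point): Point on the lever's level hinge axis, straight above the strap's turning axis, 124 mm above the bench. x points along the lever to its end, y is the hinge axis.
- lever_end (a point): Centre of the round end of the red grip, on the lever's own axis 88 mm from its hinge. The red grip is a round bar 18 mm thick and covers the outer 43 mm. Axes as for lever_hinge: x along the lever outwards, y level across it.
- pad: Round black rubber pad, 24 mm across, under the strap's free end, 100 mm from the pivot axis; origin at the centre of its underside. With the lever up it clears the tube's top by about 6 mm; as the lever goes down it comes down with it, meets the tube at about 0.8 rad, and with the lever flat its spring (2.5 N/mm) presses it on the tube with about 8 N. z up.
- tube: Aluminium tube, 152 mm long and 38 mm thick, lying loose across the two V saddles of the jig, along the jig's y axis. Origin: below its middle, on its underside line (26 mm above the bench).
- short_tube: Bystander: short aluminium tube, 69 x 48 x 38 mm, lying on the bench to the right of the jig. Origin: centre of its underside.
- pliers: Bystander: cutting pliers with black handles, 134 x 82 x 11 mm, on the cardboard sheet to the left of the jig. Origin: centre of the underside.
- blue_cap: Bystander: blue printed cap, 42 mm across, 24 mm high, on the bench to the right of the jig. Origin: centre of its underside.
- tape_measure: Bystander: white and black tape rule lying on its side, 78 x 81 x 34 mm, on the cardboard at the back left. Origin: centre of its underside.
- nose_cone: Bystander: green nose cone, 83 x 51 x 52 mm, on the right. Origin: centre of its underside.
- cartridge: Bystander: black filler cartridge with yellow end, 114 x 110 x 33 mm, on the right. Origin: centre of its underside.

How it is judged:
By the outcome, as a careful person would: the job done as asked, in the order asked, and still so for the second after the job is handed in, with the robot touching nothing.
It also fails if it takes over 46 s, if anything falls off the work surface, if the arm or the gripper's body presses on something with over 40 N, if the wrist force passes 120 N, or if a joint passes its speed limit or range.

ROBOT

A 7-joint arm with a two-finger parallel gripper is mounted at the origin on a cart in front of the work surface, level with it; the furniture and walls round the work are solid. World frame = base frame: x ahead of the robot, y to its left, z up, the work surface at z = 0. Lengths are in m, angles in degrees, forces in N, time in s.
With the tool pointing down it reaches from about 0.35 to 0.9 m from the base axis. Payload 8.1 kg.
Tool frame: the origin (TCP) lies at the very end of the fingers, on their centre line; the grasp point (between the pads) lies 19 mm behind it (ctrl.grip_depth is the distance from the TCP to the grasp point, in m); z points along the fingers, y is the line along which they close (so a half turn about z gives the same grasp; the last joint's range is limited). The gripper opens to 85 mm and grips with 20 to 120 N. Pads are 22 mm wide; open, the fingers measure 114 mm over their backs; the gripper's body (76 mm by 85 mm) begins 54 mm behind the grasp point. The pads swing forward as they close: fully open they stand 13 mm farther back than shut.
Start: joints at [-78.129, 24.895, 1.432, 90.138, -0.665, 64.973, -4.303], TCP at [0.191, 0.595, 0.231] pointing down, gripper open.
Joint ranges: [-149.89, 149.89], [-25.12, 119.58], [-72.63, 75.52], [4.76, 147.25], [-75.54, 255.54], [6.69, 114.76], [-157.13, 157.13]. Speed limits (degrees/s): [127.2, 127.2, 172.46, 172.46, 180, 180, 180].

INTERFACE

Orientations are given as [roll, pitch, yaw] about the fixed x, y, z axes, in that order (R = Rz(yaw) Ry(pitch) Rx(roll)).
In Python, from rig import ctrl gives the robot as it stands.
- The arm moves only by the tool servo_tool, never from a script. Its argument "steps" is a list of rows, each an object of numbers: "fingers": the opening, from 0 (shut) to 1 (fully open); "tx", "ty", "tz": the shift along the tool's x, y, z in m; "turn": the turn about the tool's z in rad. In form: [{"fingers": .., "tx": .., "ty": .., "tz": .., "turn": ..}, ...]. A call has 1 to 20 rows; each row is the pose to reach, as a shift and turn from the pose commanded when the call began, along the tool's axes at that moment; what a row does not reach only later rows make up. A row lasts 1/8 s, in which the tool goes at most 62.5 mm and 10.7 degrees, less where a joint would pass 70% of its speed; a pose out of reach is approached as far as the arm can. A call with a gripper value outside its range is refused whole. The fingers move at their own pace and stop on an object; "grip_force" is the grip in N (left out, the last holds). Time passes only in rows, so rows that repeat a pose let the fingers close. It gives the time, the measured TCP pose, the force, the opening and the grip force at its end, in the units of the state.
- ctrl.get_state(): the state, without advancing time (a new reading comes with each control period).
- ctrl.capture(name): name is "scene" or "top" or "wrist"; returns a dict with "image" (480x640x3 uint8, red, green, blue), "z_map" (480x640 float32, m along the optical axis (not along the pixel's ray), 0 where there is no reading), "camera_matrix" (3x3 intrinsics, pixels), "D" ([k1, k2, p1, p2, k3] as OpenCV has them; the pictures are not rectified), "R" (3x3) and "t" (3): a world point X has camera coordinates R X + t. Camera axes: x right, y down, z forward; pixel columns grow to the right and rows downward; lengths in m; the calibration is good to about 2 mm. A picture is of the moment at which its call begins.
- ctrl.hand_in(): hands the job in; it is judged then, once.
Trained networks look in a picture, given as the dict that the camera call returned (one of the last four; its "shot" number tells which), for a name from the list of things; names that differ only in an ending like _2 or _b are one class to them, and where a whole thing is asked for, a point or a joint stands for the part that bears it (a point fixed in the world has none). Each returns a list of dicts, best first, with "conf" (0 to 1); they miss things now and then, are a little off and sometimes report something else, mostly with a low value. They report only what shows in the picture. A call takes as long as a camera call.
- ctrl.silhouettes(picture, thing): "region" (480x640 bool, what is visible of it) and "at" ([column, row] in pixels, amid what is visible of it).
The state is a dict: "clock": time; "joint_positions": joint angles; "qd": joint speeds; "tau": joint torques, N m; "tcp_pos": TCP position; "tcp_rot": TCP orientation; "wrist_force": force on the tool from outside, world axes, zero at the start; "ft_torque": the same for the moment, N m; "gripper_width": finger opening in m; "finger_force": force on a finger pad.
Only numpy, scipy, OpenCV 4.12 (cv2) and the standard library are available. Lean on these libraries where they do the work, as an engineer would, in place of code of your own. Each camera call takes 0.05 s, during which the arm holds its last target. There are 200 camera calls.

## Working session

There is one attempt and no reset: what is moved stays moved. The work goes in short steps, Python scripts to look and compute and a tool call to move; the robot and the scene stay as the last step left them, time stands still between calls to the robot, and variables do not carry over. Pictures are saved under pics/ and viewed, at most 10 in all, crops included, and the job is handed in when it is done.

Besides the shell and the picture viewer there is one more tool, called after ">>>" in YAML: its name, and indented under it one key for each argument. servo_tool: Moves the arm, as the interface text tells. Its arguments: {"type":"object","properties":{"steps":{"type":"array"},"grip_force":{"type":"number"}},"required":["steps"]}

```bash
ls; mkdir -p pics; cat > h.py <<'E'
import numpy as np, cv2
from rig import ctrl
def cloud(p, m):
    v,u=np.nonzero(m & (p["z_map"]>0)); z=p["z_map"][v,u]
    n=cv2.undistortPoints(np.c_[u,v].astype(np.float32)[:,None],p["camera_matrix"],np.array(p["D"],float))[:,0]
    c=np.c_[n*z[:,None],z]
    return (c-np.array(p["t"]).ravel())@np.array(p["R"])
def save(p,n): cv2.imwrite(f"pics/{n}.png",p["image"][:,:,::-1])
E
python3 - <<'E'
from h import *
s=ctrl.get_state(); print(s)
for c in ("scene","top"):
    p=ctrl.capture(c); save(p,c+"0")
    print(c,"cam at",-np.array(p["R"]).T@np.array(p["t"]).ravel())
    for t in ("jig","strap","lever","tube","pad"):
        for d in ctrl.silhouettes(p,t)[:2]:
            X=cloud(p,d["region"])
            print(t,round(d["conf"],2),d["at"],d["region"].sum(),np.round(np.median(X,0),3) if len(X) else None, np.round(np.percentile(X,[3,97],axis=0),3).tolist() if len(X) else None)
E
```

```text
pics
{'clock': 0.0, 'joint_positions': array([-78.12771366,  24.93732378,   1.42902716,  90.18851673,
        -0.66499583,  64.97335639,  -4.30397202]), 'qd': array([ 0.02797423,  0.03355047, -0.05607642,  0.10582202, -0.0777635 ,
       -0.06772461, -0.0266559 ]), 'tau': array([ 5.37680603e-05, -6.70486879e+01,  1.02497611e+00, -3.16195965e+01,
        1.54178333e-02,  1.27404631e-02, -2.23813885e-05]), 'tcp_pos': array([0.19042996, 0.5947554 , 0.23052009]), 'tcp_rot': array([-1.79909384e+02,  7.17460284e-03,  1.62245615e+02]), 'wrist_force': array([-0.52829086, -0.33570748, -0.03175056]), 'ft_torque': array([-0.01624558,  0.00568204,  0.0115756 ]), 'finger_force': 0.0, 'gripper_width': 0.08518453225016824}
scene cam at [-0.13532162 -0.95315625  0.7022278 ]
jig 0.6 [290.9, 276.4] 2275 [0.555 0.114 0.014] [[0.507, 0.048, 0.003], [0.644, 0.191, 0.183]]
strap 0.64 [284.7, 241.2] 531 [0.546 0.12  0.112] [[0.51, 0.087, 0.003], [0.735, 0.408, 0.204]]
lever 0.49 [285.4, 232.6] 169 [0.523 0.098 0.173] [[0.508, 0.084, 0.123], [0.548, 0.121, 0.206]]
lever 0.47 [376.5, 356.4] 615 [ 0.523 -0.259  0.031] [[0.51, -0.273, 0.011], [0.569, -0.233, 0.048]]
tube 0.6 [323.7, 270.4] 697 [0.637 0.075 0.054] [[0.613, 0.024, 0.003], [0.713, 0.172, 0.064]]
top cam at [0.39625735 0.06130869 1.24414619]
jig 0.88 [299.3, 252.4] 2829 [0.576 0.129 0.014] [[0.508, 0.063, 0.007], [0.677, 0.198, 0.186]]
strap 0.98 [284.5, 249.0] 651 [0.571 0.156 0.109] [[0.513, 0.098, 0.103], [0.62, 0.206, 0.206]]
strap 0.51 [385.9, 232.0] 252 [ 0.639 -0.111  0.01 ] [[0.62, -0.129, 0.001], [0.657, -0.092, 0.026]]
lever 0.74 [299.0, 267.0] 167 [0.525 0.11  0.186] [[0.507, 0.092, 0.115], [0.55, 0.133, 0.209]]
tube 0.97 [307.5, 225.4] 917 [0.639 0.1   0.061] [[0.614, 0.032, 0.048], [0.665, 0.17, 0.067]]
tube 0.74 [404.2, 275.9] 443 [ 0.53  -0.131  0.034] [[0.499, -0.156, 0.001], [0.561, -0.112, 0.041]]
```

```bash
python3 - <<'E'
from h import *
p=ctrl.capture("top"); a=p["image"][150:350,200:440]; b=ctrl.capture("scene")["image"][150:350,200:440]
im=np.vstack([cv2.resize(a,None,fx=1.45,fy=1.45),cv2.resize(b,None,fx=1.45,fy=1.45)])
im=np.hstack([cv2.resize(a,(400,333)),cv2.resize(b,(400,333))])
cv2.imwrite("pics/c1.png",im[:,:,::-1])
full=cloud(p,np.ones((480,640),bool))
m={t:ctrl.silhouettes(p,t)[0]["region"] for t in("strap","tube","lever")}
S=cloud(p,m["strap"]); S=S[(S[:,2]>.100)&(S[:,2]<.114)]
T=cloud(p,m["tube"]);T=T[T[:,2]>.058]
L=cloud(p,m["lever"])
for n,X in(("strap",S),("tube",T),("lever",L[L[:,2]>.13])):
    c=X.mean(0);U,s,V=np.linalg.svd(X-c,full_matrices=False);d=V[0]
    q=(X-c)@d
    print(n,len(X),c.round(4),d.round(3),np.degrees(np.arctan2(d[1],d[0])).round(1),q.min().round(4),q.max().round(4),(c+q.min()*d).round(3),(c+q.max()*d).round(3))
# plate rectangle
pl=full[(abs(full[:,2]-.012)<.004)&(full[:,0]>.45)&(full[:,0]<.72)&(full[:,1]>0)&(full[:,1]<.25)]
J=cloud(p,ctrl.silhouettes(p,"jig")[0]["region"]); 
print(cv2.minAreaRect(J[J[:,2]<.025,:2].astype(np.float32)), cv2.minAreaRect(S[:,:2].astype(np.float32)), cv2.minAreaRect(T[:,:2].astype(np.float32)))
E
```

```text
<stdin>:12: RuntimeWarning: Mean of empty slice.
  ret = um.true_divide(
Traceback (most recent call last):
IndexError: index 0 is out of bounds for axis 0 with size 0
```

View pics/c1.png

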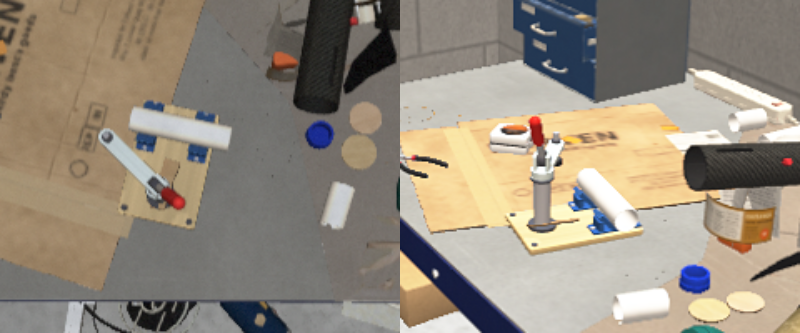

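View pics/scene0.png

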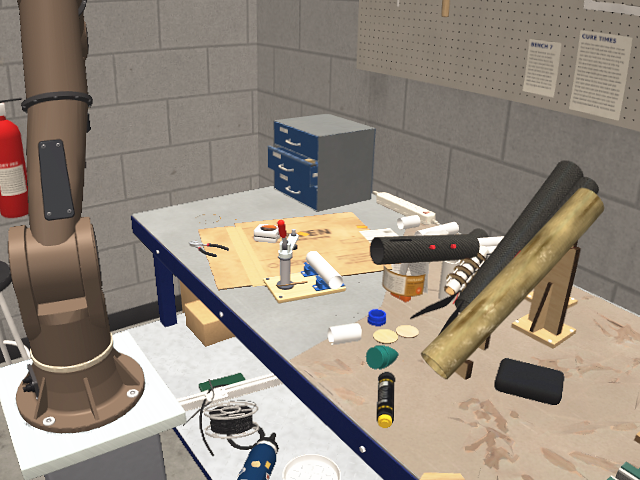

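The crop shows the jig with the white tube across it (crop ~(180,128)). The strap points up-left from the post to about (105,137), and the red lever points down-right to (175,200). The bystanders are clear of the jig. I'll refine the numbers with a more robust selection.

```bash
python3 - <<'E'
from h import *
p=ctrl.capture("top")
F=cloud(p,np.ones((480,640),bool)); near=lambda X:X[(X[:,0]>.46)&(X[:,0]<.72)&(X[:,1]>0)&(X[:,1]<.25)]
def seg(t):
    for d in ctrl.silhouettes(p,t):
        X=cloud(p,d["region"])
        print(t,round(d["conf"],2),d["at"],len(X))
        if len(near(X))>.5*len(X): return near(X)
def fit(n,X):
    c=X.mean(0);V=np.linalg.svd(X-c,full_matrices=False)[2];d=V[0];q=(X-c)@d
    print(n,len(X),c.round(4),d.round(3),np.degrees(np.arctan2(d[1],d[0])).round(1),(c+q.min()*d).round(3),(c+q.max()*d).round(3), cv2.minAreaRect(X[:,:2].astype(np.float32)))
N=near(F)
print(np.histogram(N[:,2],np.arange(-.005,.22,.01)))
S=seg("strap");print(np.percentile(S[:,2],[5,50,95])); fit("strap",S[(S[:,2]>.097)&(S[:,2]<.115)])
fit("strapZ",N[(N[:,2]>.1)&(N[:,2]<.113)])
T=seg("tube"); fit("tube",T[T[:,2]>.055])
J=seg("jig"); fit("plate",J[J[:,2]<.025])
fit("grip",N[N[:,2]>.135])
np.save("top.npy",N)
# tall stuff elsewhere on the bench
B=F[(F[:,0]>.3)&(F[:,0]<1.1)&(F[:,1]>-.3)&(F[:,1]<.6)&(F[:,2]>.08)]
H,xe,ye=np.histogram2d(B[:,0],B[:,1],[np.arange(.3,1.15,.1),np.arange(-.3,.65,.1)]);print(H.astype(int))
E
```

```text
(array([4809, 2682,  411,   32,  193,  150,  663,  116,    0,    7,  100,
        348,   21,   66,   26,    9,    4,   16,   17,   19,   45,   23]), array([-0.005,  0.005,  0.015,  0.025,  0.035,  0.045,  0.055,  0.065,
        0.075,  0.085,  0.095,  0.105,  0.115,  0.125,  0.135,  0.145,
        0.155,  0.165,  0.175,  0.185,  0.195,  0.205,  0.215]))
strap 0.59 [286.9, 251.7] 695
[0.10237974 0.10890735 0.20392821]
strap 432 [0.5841 0.1699 0.107 ] [-0.719 -0.695 -0.009] -135.9 [0.625 0.21  0.107] [0.534 0.122 0.106] ((0.5805489420890808, 0.16479337215423584), (0.12639355659484863, 0.031606525182724), 45.68268966674805)
strapZ 432 [0.5851 0.1707 0.1069] [-0.717 -0.697  0.001] -135.8 [0.626 0.211 0.107] [0.535 0.122 0.107] ((0.581335723400116, 0.16559907793998718), (0.12739858031272888, 0.031606525182724), 45.68268966674805)
tube 0.59 [307.7, 225.8] 929
tube 764 [0.6405 0.0993 0.0616] [-0.207 -0.978  0.001] -101.9 [0.656 0.173 0.062] [0.625 0.028 0.062] ((0.6412695646286011, 0.10036468505859375), (0.14893770217895508, 0.03448808565735817), 78.45291137695312)
jig 0.75 [295.1, 250.4] 2732
plate 1815 [0.5729 0.1203 0.0123] [-0.96   0.28  -0.002] 163.8 [0.684 0.088 0.013] [0.504 0.14  0.012] ((0.5981898903846741, 0.12879160046577454), (0.14130274951457977, 0.18283617496490479), 78.43102264404297)
grip 159 [0.5256 0.1098 0.181 ] [-0.394 -0.394  0.83 ] -135.0 [0.548 0.132 0.134] [0.511 0.096 0.211] ((0.52884441614151, 0.11272533237934113), (0.05976776406168938, 0.017459474503993988), 46.40592575073242)
[[   0    0    0    0    0    0    0    0    0]
 [   0    0    0    0    0    0    0    0    0]
 [   0    0    0   40  514    0    0    0    0]
 [   0  220  535    0   94   53    0    0    0]
 [ 358  595  806    0    0    0    0    0    0]
 [1771 1349  171    0    0    0    0    0  411]
 [1965  966  474    0    0    0    0    0 2897]
 [2349 1123  342    0    0    0    0    0 2535]]
```

Measured so far:
- **Strap:** pivot about (0.545, 0.130), strap direction about 45°.
- **Jig:** x axis about -11.7°, so the strap angle is about 0.99 rad.
- **Lever:** about 56° up.

All of this fits the sizes given. Next I'll move, with fingers shut, above the strap's left side.

>>> servo_tool:
  steps:
    - {"fingers":0,"tx":-0.02,"ty":-0.01,"tz":0,"turn":-0.05}
    - {"fingers":0,"tx":-0.06,"ty":-0.03,"tz":0,"turn":-0.15}
    - {"fingers":0,"tx":-0.105,"ty":-0.055,"tz":0,"turn":-0.25}
    - {"fingers":0,"tx":-0.15,"ty":-0.08,"tz":0,"turn":-0.36}
    - {"fingers":0,"tx":-0.195,"ty":-0.105,"tz":0,"turn":-0.47}
    - {"fingers":0,"tx":-0.24,"ty":-0.13,"tz":0,"turn":-0.58}
    - {"fingers":0,"tx":-0.285,"ty":-0.153,"tz":0,"turn":-0.69}
    - {"fingers":0,"tx":-0.33,"ty":-0.177,"tz":0,"turn":-0.8}
    - {"fingers":0,"tx":-0.375,"ty":-0.2,"tz":0,"turn":-0.9}
    - {"fingers":0,"tx":-0.415,"ty":-0.222,"tz":0,"turn":-1.0}
    - {"fingers":0,"tx":-0.445,"ty":-0.238,"tz":0,"turn":-1.06}
    - {"fingers":0,"tx":-0.46,"ty":-0.246,"tz":0,"turn":-1.09}
    - {"fingers":0,"tx":-0.467,"ty":-0.25,"tz":0,"turn":-1.1}
    - {"fingers":0,"tx":-0.467,"ty":-0.25,"tz":0,"turn":-1.1}
    - {"fingers":0,"tx":-0.467,"ty":-0.25,"tz":0,"turn":-1.1}

```text
clock: 2.92
tcp_pos: [0.5584, 0.2159, 0.2314]
tcp_rot: [180.0, 0.0, -134.7]
wrist_force: [0.4, -0.1, -0.5]
gripper_width: -0.0001
finger_force: 0.0
```

```bash
python3 - <<'E'
from h import *
s=ctrl.get_state(); print(s["clock"],s["tcp_pos"],s["tcp_rot"],s["joint_positions"].round(1),s["wrist_force"],s["gripper_width"])
p=ctrl.capture("wrist"); save(p,"w1")
X=cloud(p,p["z_map"]>0)
N=X[(X[:,0]>.46)&(X[:,0]<.72)&(X[:,1]>0)&(X[:,1]<.25)]
S=N[(abs(N[:,2]-.107)<.004)]
print(len(S)); print(cv2.minAreaRect(S[:,:2].astype(np.float32)))
c=S.mean(0);V=np.linalg.svd(S-c,full_matrices=False)[2];d=V[0]*np.sign(V[0][0]);q=(S-c)@d; print(c,d,np.degrees(np.arctan2(d[1],d[0])),c+q.min()*d,c+q.max()*d)
E
```

```text
2.925 [0.55837332 0.21588129 0.23137087] [ 1.79965886e+02  1.09707551e-02 -1.34667610e+02] [-25.3  22.5  -1.4  93.8   0.5  63.7 108.6] [ 0.42151189 -0.08683558 -0.46315528] -7.0922289127347e-05
4354
((0.5808919668197632, 0.16385617852210999), (0.13056489825248718, 0.027916377410292625), 42.48461151123047)
[0.5820313  0.16641713 0.10618868] [0.73437609 0.67872917 0.00429836] 42.74490459990281 [0.532186   0.12034882 0.10589694] [0.62807924 0.20897581 0.10645821]
```

View pics/w1.png

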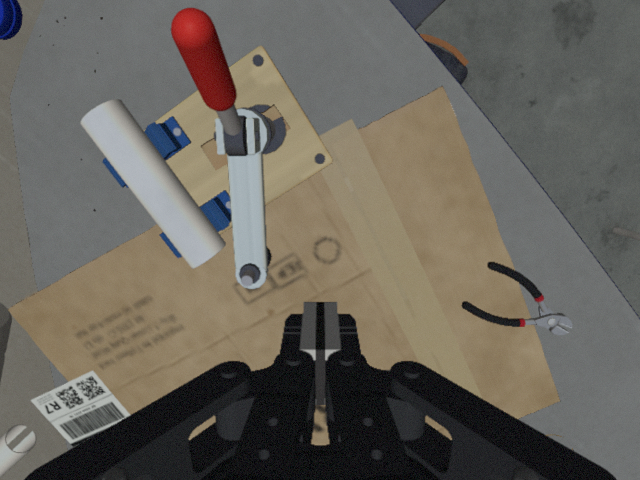

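The wrist view shows the strap upright at about (248,210) with its free end at (250,275). The red lever runs to (192,25), and the shut fingers sit at (320,320) on the strap's left side. Before descending I'll check where the wrist camera body sits relative to the lever.

```bash
python3 - <<'E'
from h import *
p=ctrl.capture("wrist"); s=ctrl.get_state()
c=-np.array(p["R"]).T@np.array(p["t"]).ravel()
from scipy.spatial.transform import Rotation as R
print(c, R.from_euler("xyz",s["tcp_rot"],degrees=True).inv().apply(c-s["tcp_pos"]), "fwd",np.array(p["R"])[2])
# finger pixels in tool frame
X=R.from_euler("xyz",s["tcp_rot"],degrees=True).inv().apply(cloud(p,p["z_map"]>0)-s["tcp_pos"])
for a,b in((-.12,-.09),(-.09,-.06),(-.06,-.03),(-.03,-.01),(-.01,.003)):
    Y=X[(X[:,2]>a)&(X[:,2]<b)&(abs(X[:,0])<.15)&(abs(X[:,1])<.15)]
    if len(Y): print(a,b,len(Y),Y.min(0).round(3),Y.max(0).round(3))
E
```

```text
[0.50144533 0.15689585 0.37327752] [ 0.08192303 -0.00073601 -0.14190513] fwd [ 0.22329133  0.22716691 -0.94791148]
-0.12 -0.09 4 [ 0.018 -0.019 -0.09 ] [ 0.019  0.016 -0.09 ]
-0.09 -0.06 32861 [-0.011 -0.063 -0.09 ] [ 0.019  0.062 -0.06 ]
-0.06 -0.03 14729 [-0.012 -0.042 -0.06 ] [ 0.014  0.041 -0.03 ]
-0.03 -0.01 2056 [ 0.006 -0.014 -0.03 ] [ 0.012  0.013 -0.01 ]
-0.01 0.003 413 [ 0.006 -0.013 -0.01 ] [ 0.012  0.013 -0.003]
```

The camera sits on tool +x, towards the lever. I'll flip the tool half a turn so that it faces outwards, then descend.

>>> servo_tool:
  steps:
    - {"fingers":0,"tx":0,"ty":0,"tz":0,"turn":0.1}
    - {"fingers":0,"tx":0,"ty":0,"tz":0,"turn":0.27}
    - {"fingers":0,"tx":0,"ty":0,"tz":0,"turn":0.45}
    - {"fingers":0,"tx":0,"ty":0,"tz":0,"turn":0.63}
    - {"fingers":0,"tx":0,"ty":0,"tz":0,"turn":0.81}
    - {"fingers":0,"tx":0,"ty":0,"tz":0,"turn":0.99}
    - {"fingers":0,"tx":0,"ty":0,"tz":0,"turn":1.17}
    - {"fingers":0,"tx":0,"ty":0,"tz":0,"turn":1.35}
    - {"fingers":0,"tx":0,"ty":0,"tz":0,"turn":1.53}
    - {"fingers":0,"tx":0,"ty":0,"tz":0,"turn":1.71}
    - {"fingers":0,"tx":0,"ty":0,"tz":0,"turn":1.89}
    - {"fingers":0,"tx":0,"ty":0,"tz":0,"turn":2.07}
    - {"fingers":0,"tx":0,"ty":0,"tz":0,"turn":2.25}
    - {"fingers":0,"tx":0,"ty":0,"tz":0.01,"turn":2.43}
    - {"fingers":0,"tx":0,"ty":0,"tz":0.02,"turn":2.61}
    - {"fingers":0,"tx":0,"ty":0,"tz":0.035,"turn":2.79}
    - {"fingers":0,"tx":0,"ty":0,"tz":0.05,"turn":2.97}
    - {"fingers":0,"tx":0,"ty":0,"tz":0.065,"turn":3.1}
    - {"fingers":0,"tx":0,"ty":0,"tz":0.08,"turn":3.14}
    - {"fingers":0,"tx":0,"ty":0,"tz":0.09,"turn":3.14}

```text
clock: 5.52
tcp_pos: [0.5586, 0.2152, 0.1404]
tcp_rot: [-180.0, 0.0, 45.5]
wrist_force: [-0.4, 0.2, -0.4]
gripper_width: -0.0
finger_force: 0.0
```

>>> servo_tool:
  steps:
    - {"fingers":0,"tx":0,"ty":0,"tz":0.012,"turn":0}
    - {"fingers":0,"tx":0,"ty":0,"tz":0.03,"turn":0}
    - {"fingers":0,"tx":0,"ty":0,"tz":0.043,"turn":0}
    - {"fingers":0,"tx":0,"ty":0,"tz":0.05,"turn":0}
    - {"fingers":0,"tx":0,"ty":0,"tz":0.051,"turn":0}
    - {"fingers":0,"tx":0,"ty":0,"tz":0.051,"turn":0}

```text
clock: 6.28
tcp_pos: [0.5594, 0.2148, 0.0906]
tcp_rot: [180.0, -0.0, 45.4]
wrist_force: [0.2, 0.2, 0.0]
gripper_width: 0.0003
finger_force: 0.0
```

```bash
cat > plan.py <<'E'
from h import *
from scipy.spatial.transform import Rotation as R
s=ctrl.get_state(); print(s["clock"],s["tcp_pos"],s["tcp_rot"],s["joint_positions"].round(1),s["wrist_force"])
Rt=R.from_euler("xyz",s["tcp_rot"],degrees=True).as_matrix()
piv=np.array([.545,.131]); r=.07
import sys
a0,a1,n,off=map(float,sys.argv[1:5]); yaw0=s["tcp_rot"][2]
for k in range(int(n)+1):
    a=np.radians(a0+(a1-a0)*k/n)
    w=piv+r*np.array([np.cos(a),np.sin(a)])+off*np.array([-np.sin(a),np.cos(a)])
    d=Rt.T@np.r_[w-s["tcp_pos"][:2],0]
    yaw=np.degrees(a)
    t=np.radians((yaw0-yaw+180)%360-180)
    print(k,np.degrees(a).round(1),d[:2].round(4),t.round(3))
E
python3 plan.py 44 -11.7 14 0.0265
```

```text
6.275 [0.55936985 0.21476832 0.09061402] [ 1.79988198e+02 -2.85579690e-02  4.53620905e+01] [-49.6  34.4  34.9 104.7 -25.4  48.9 -47. ] [0.16441244 0.2426027  0.0215075 ]
0 44.0 [0.0009 0.0238] 0.024
1 40.0 [0.0025 0.0288] 0.093
2 36.0 [0.0037 0.0338] 0.163
3 32.1 [0.0045 0.0389] 0.232
4 28.1 [0.005  0.0441] 0.302
5 24.1 [0.0051 0.0493] 0.371
6 20.1 [0.0049 0.0545] 0.44
7 16.2 [0.0043 0.0597] 0.51
8 12.2 [0.0034 0.0648] 0.579
9 8.2 [0.0021 0.0698] 0.649
10 4.2 [0.0004 0.0747] 0.718
11 0.2 [-0.0015  0.0795] 0.788
12 -3.7 [-0.0038  0.0842] 0.857
13 -7.7 [-0.0065  0.0887] 0.926
14 -11.7 [-0.0094  0.093 ] 0.996
```

>>> servo_tool:
  steps:
    - {"fingers":0,"tx":0,"ty":0.008,"tz":0,"turn":0.01}
    - {"fingers":0,"tx":0,"ty":0.016,"tz":0,"turn":0.02}
    - {"fingers":0,"tx":0.001,"ty":0.024,"tz":0,"turn":0.025}
    - {"fingers":0,"tx":0.0025,"ty":0.029,"tz":0,"turn":0.09}
    - {"fingers":0,"tx":0.0035,"ty":0.034,"tz":0,"turn":0.16}
    - {"fingers":0,"tx":0.0045,"ty":0.039,"tz":0,"turn":0.23}
    - {"fingers":0,"tx":0.005,"ty":0.044,"tz":0,"turn":0.3}
    - {"fingers":0,"tx":0.005,"ty":0.049,"tz":0,"turn":0.37}
    - {"fingers":0,"tx":0.005,"ty":0.0545,"tz":0,"turn":0.44}
    - {"fingers":0,"tx":0.0045,"ty":0.06,"tz":0,"turn":0.51}
    - {"fingers":0,"tx":0.0035,"ty":0.065,"tz":0,"turn":0.58}
    - {"fingers":0,"tx":0.002,"ty":0.07,"tz":0,"turn":0.65}
    - {"fingers":0,"tx":0.0005,"ty":0.0745,"tz":0,"turn":0.72}
    - {"fingers":0,"tx":-0.0015,"ty":0.0785,"tz":0,"turn":0.79}
    - {"fingers":0,"tx":-0.0035,"ty":0.0825,"tz":0,"turn":0.85}
    - {"fingers":0,"tx":-0.0035,"ty":0.0825,"tz":0,"turn":0.85}

```text
clock: 8.28
tcp_pos: [0.6162, 0.1544, 0.0905]
tcp_rot: [-180.0, -0.1, -3.3]
wrist_force: [0.6, 1.5, 1.0]
gripper_width: -0.0001
finger_force: 0.8
```

```bash
python3 plan.py -3.5 -13 5 0.0265; python3 - <<'E'
from h import *
p=ctrl.capture("top"); s=ctrl.capture("scene")
a=p["image"][150:350,200:440]; b=s["image"][180:330,200:380]
cv2.imwrite("pics/c2.png",np.hstack([cv2.resize(a,(400,333)),cv2.resize(b,(400,333))])[:,:,::-1])
E
```

```text
8.275 [0.61620273 0.15438088 0.09051688] [-1.79977965e+02 -6.57341184e-02 -3.32130573e+00] [-48.4  41.2  47.4  99.9 -36.2  55.3 -79.9] [0.60451931 1.49540243 1.02013577]
0 -3.5 [0.0004 0.0012] 0.003
1 -5.4 [0.0012 0.0035] 0.036
2 -7.3 [0.0019 0.0059] 0.069
3 -9.2 [0.0026 0.0083] 0.103
4 -11.1 [0.0032 0.0107] 0.136
5 -13.0 [0.0037 0.0131] 0.169
```

View pics/c2.png

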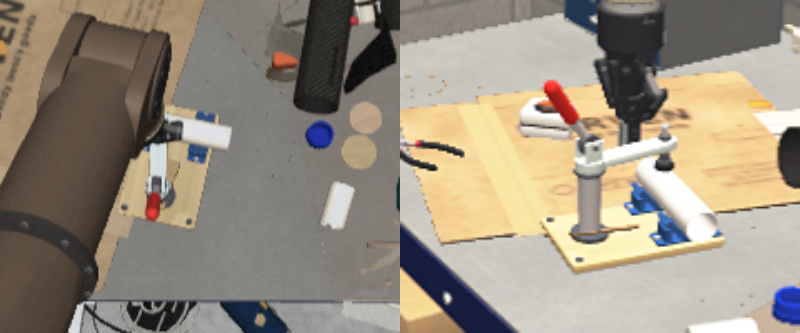

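The strap is being carried by the finger, with its end now at scene-crop (665,145) near the tube, and the lever is still up. I'll creep on to the stop.

>>> servo_tool:
  steps:
    - {"fingers":0,"tx":0.0012,"ty":0.0035,"tz":0,"turn":0.036}
    - {"fingers":0,"tx":0.0019,"ty":0.006,"tz":0,"turn":0.07}
    - {"fingers":0,"tx":0.0026,"ty":0.0083,"tz":0,"turn":0.1}
    - {"fingers":0,"tx":0.003,"ty":0.0095,"tz":0,"turn":0.12}
    - {"fingers":0,"tx":0.0032,"ty":0.0107,"tz":0,"turn":0.136}
    - {"fingers":0,"tx":0.0032,"ty":0.0107,"tz":0,"turn":0.136}

```text
clock: 9.12
tcp_pos: [0.6179, 0.1432, 0.0903]
tcp_rot: [180.0, -0.0, -11.2]
wrist_force: [2.6, 2.5, 1.2]
gripper_width: -0.0003
finger_force: 1.2
```

>>> servo_tool:
  steps:
    - {"fingers":0,"tx":0,"ty":0.001,"tz":0,"turn":0.01}
    - {"fingers":0,"tx":0,"ty":0.002,"tz":0,"turn":0.01}
    - {"fingers":0,"tx":0,"ty":0.002,"tz":0,"turn":0.01}

```text
clock: 9.5
tcp_pos: [0.6175, 0.1413, 0.0903]
tcp_rot: [180.0, 0.0, -11.7]
wrist_force: [2.8, 2.7, 0.8]
gripper_width: -0.0004
finger_force: 1.4
```

>>> servo_tool:
  steps:
    - {"fingers":0,"tx":0,"ty":0.001,"tz":0,"turn":0}
    - {"fingers":0,"tx":0,"ty":0.002,"tz":0,"turn":0}
    - {"fingers":0,"tx":0,"ty":0.002,"tz":0,"turn":0}

```text
clock: 9.88
tcp_pos: [0.6174, 0.1402, 0.0904]
tcp_rot: [-179.9, -0.0, -11.7]
wrist_force: [3.1, 4.7, -0.7]
gripper_width: -0.0001
finger_force: 2.7
```

>>> servo_tool:
  steps:
    - {"fingers":0,"tx":0,"ty":0.001,"tz":0,"turn":0}
    - {"fingers":0,"tx":0,"ty":0.002,"tz":0,"turn":0}
    - {"fingers":0,"tx":0,"ty":0.002,"tz":0,"turn":0}

```text
clock: 10.25
tcp_pos: [0.6174, 0.1401, 0.0904]
tcp_rot: [-179.8, -0.0, -11.6]
wrist_force: [5.5, 8.5, -1.5]
gripper_width: 0.0001
finger_force: 5.0
```

The force rises (2.7, 4.7, then 8.5 N) while the finger stands still, so the strap is at its stop. I'll back off, rise, and verify.

>>> servo_tool:
  steps:
    - {"fingers":0,"tx":0,"ty":-0.005,"tz":0,"turn":0}
    - {"fingers":0,"tx":0,"ty":-0.015,"tz":0,"turn":0}
    - {"fingers":0,"tx":0,"ty":-0.03,"tz":0,"turn":0}
    - {"fingers":0,"tx":0,"ty":-0.035,"tz":-0.01,"turn":0}
    - {"fingers":0,"tx":0,"ty":-0.035,"tz":-0.03,"turn":0}
    - {"fingers":0,"tx":0,"ty":-0.035,"tz":-0.055,"turn":0}
    - {"fingers":0,"tx":0,"ty":-0.035,"tz":-0.08,"turn":0}
    - {"fingers":0,"tx":0,"ty":-0.035,"tz":-0.105,"turn":0}
    - {"fingers":0,"tx":0,"ty":-0.035,"tz":-0.13,"turn":0}
    - {"fingers":0,"tx":0,"ty":-0.035,"tz":-0.145,"turn":0}
    - {"fingers":0,"tx":0,"ty":-0.035,"tz":-0.15,"turn":0}
    - {"fingers":0,"tx":0,"ty":-0.035,"tz":-0.15,"turn":0}

```text
clock: 11.75
tcp_pos: [0.6237, 0.1717, 0.2402]
tcp_rot: [-180.0, 0.0, -11.7]
wrist_force: [0.1, -0.1, 0.2]
gripper_width: -0.0001
finger_force: 0.0
```

```bash
python3 - <<'E'
from h import *
s=ctrl.get_state(); print(s["clock"],s["tcp_pos"],s["tcp_rot"],s["joint_positions"].round(1),s["wrist_force"])
ims=[]
def fit(n,X):
    if len(X)<20: print(n,len(X));return
    c=np.median(X,0);X=X[np.linalg.norm(X-c,axis=1)<.1];c=X.mean(0);d=np.linalg.svd(X-c,full_matrices=False)[2][0];q=(X-c)@d
    print(n,len(X),c.round(4),d.round(3),"az",np.degrees(np.arctan2(d[1],d[0])).round(1),(c+q.min()*d).round(3),(c+q.max()*d).round(3))
for cam in("top","scene","wrist"):
    p=ctrl.capture(cam); im=p["image"].astype(int)
    for t in ("strap","lever","tube"):
        for d in ctrl.silhouettes(p,t)[:1]: print(cam,t,d["conf"],d["at"])
    X=cloud(p,np.ones((480,640),bool)); ok=lambda X:X[(X[:,0]>.42)&(X[:,0]<.72)&(X[:,1]>0)&(X[:,1]<.18)]
    red=(im[...,0]>120)&(im[...,1]<60)&(im[...,2]<60)
    Rr=ok(cloud(p,red)); fit(cam+" red",Rr[Rr[:,2]>.12]); X=ok(X)
    if cam=="top":
        fit("strap",X[(abs(X[:,2]-.107)<.004)])
    if cam!="wrist":ims.append(p["image"][150:350,200:440] if cam=="top" else p["image"][180:330,200:380])
cv2.imwrite("pics/c3.png",np.hstack([cv2.resize(a,(400,333)) for a in ims])[:,:,::-1])
E
```

```text
11.75 [0.62366005 0.17173162 0.2402174 ] [-1.79996189e+02  1.13062763e-02 -1.17115039e+01] [-53.7  35.1  56.3  89.  -30.1  72.3 -94.6] [ 0.09393998 -0.08594011  0.22353876]
top strap 0.97 [301.1, 247.6]
top lever 0.61 [290.2, 270.6]
top tube 0.91 [314.7, 226.0]
top red 103 [0.5101 0.137  0.1938] [-0.612  0.158  0.775] az 165.6 [0.53  0.132 0.169] [0.498 0.14  0.209]
strap 386 [0.6002 0.1176 0.1069] [-0.982  0.188 -0.003] az 169.1 [0.658 0.107 0.107] [0.532 0.131 0.107]
scene strap 0.71 [288.6, 247.0]
scene lever 0.77 [273.0, 226.5]
scene tube 0.67 [386.1, 400.2]
scene red 128 [0.5095 0.1286 0.1821] [ 0.504 -0.138 -0.852] az -15.3 [0.496 0.132 0.205] [0.523 0.125 0.159]
wrist strap 0.58 [393.0, 260.3]
wrist lever 0.7 [395.5, 333.5]
wrist tube 0.65 [394.9, 165.8]
wrist red 0
```

View pics/c3.png

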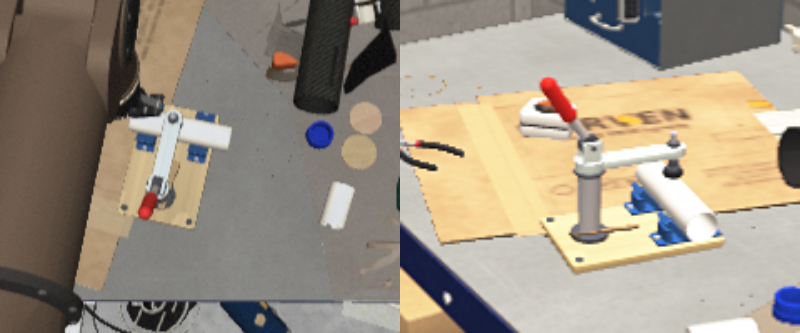

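The strap now lies across the tube: its free end is at top-crop (173,118) over the tube, azimuth -10.9° against -11.7° expected. The lever is still raised, with its tip near (0.498, 0.140, 0.209). I'll go above the lever end, turning back a little to keep joint 3 away from its limit.

>>> servo_tool:
  steps:
    - {"fingers":0,"tx":-0.005,"ty":0.002,"tz":0,"turn":-0.06}
    - {"fingers":0,"tx":-0.015,"ty":0.008,"tz":0,"turn":-0.16}
    - {"fingers":0,"tx":-0.035,"ty":0.017,"tz":0,"turn":-0.28}
    - {"fingers":0,"tx":-0.055,"ty":0.027,"tz":0,"turn":-0.4}
    - {"fingers":0,"tx":-0.075,"ty":0.037,"tz":0,"turn":-0.52}
    - {"fingers":0,"tx":-0.095,"ty":0.047,"tz":0,"turn":-0.64}
    - {"fingers":0,"tx":-0.109,"ty":0.054,"tz":0,"turn":-0.74}
    - {"fingers":0,"tx":-0.114,"ty":0.056,"tz":0.005,"turn":-0.8}
    - {"fingers":0,"tx":-0.114,"ty":0.056,"tz":0.015,"turn":-0.8}
    - {"fingers":0,"tx":-0.114,"ty":0.056,"tz":0.018,"turn":-0.8}
    - {"fingers":0,"tx":-0.114,"ty":0.056,"tz":0.018,"turn":-0.8}

```text
clock: 13.72
tcp_pos: [0.501, 0.14, 0.2219]
tcp_rot: [180.0, 0.0, 34.1]
wrist_force: [-0.3, -0.8, -0.8]
gripper_width: -0.0001
finger_force: 0.0
```

```bash
python3 - <<'E'
from h import *
s=ctrl.get_state(); print(s["clock"],s["tcp_pos"],s["tcp_rot"],s["joint_positions"].round(1),s["wrist_force"])
E
```

```text
13.725 [0.5009587  0.14000937 0.22193788] [1.79977157e+02 4.31642204e-02 3.40727947e+01] [-58.1  19.3  48.3 108.1 -16.6  59.9 -58.9] [-0.32179909 -0.75405552 -0.77990341]
```

>>> servo_tool:
  steps:
    - {"fingers":0,"tx":0,"ty":0,"tz":0.006,"turn":0}
    - {"fingers":0,"tx":0,"ty":0,"tz":0.012,"turn":0}
    - {"fingers":0,"tx":-0.002,"ty":-0.002,"tz":0.016,"turn":0}
    - {"fingers":0,"tx":-0.004,"ty":-0.004,"tz":0.02,"turn":0}
    - {"fingers":0,"tx":-0.006,"ty":-0.006,"tz":0.024,"turn":0}
    - {"fingers":0,"tx":-0.009,"ty":-0.009,"tz":0.028,"turn":0}
    - {"fingers":0,"tx":-0.011,"ty":-0.011,"tz":0.032,"turn":0}
    - {"fingers":0,"tx":-0.013,"ty":-0.013,"tz":0.036,"turn":0}
    - {"fingers":0,"tx":-0.015,"ty":-0.015,"tz":0.04,"turn":0}
    - {"fingers":0,"tx":-0.016,"ty":-0.0165,"tz":0.045,"turn":0}
    - {"fingers":0,"tx":-0.018,"ty":-0.018,"tz":0.05,"turn":0}
    - {"fingers":0,"tx":-0.019,"ty":-0.0195,"tz":0.055,"turn":0}
    - {"fingers":0,"tx":-0.02,"ty":-0.02,"tz":0.06,"turn":0}
    - {"fingers":0,"tx":-0.02,"ty":-0.021,"tz":0.065,"turn":0}
    - {"fingers":0,"tx":-0.021,"ty":-0.0215,"tz":0.07,"turn":0}
    - {"fingers":0,"tx":-0.021,"ty":-0.0215,"tz":0.075,"turn":0}
    - {"fingers":0,"tx":-0.021,"ty":-0.0215,"tz":0.079,"turn":0}
    - {"fingers":0,"tx":-0.021,"ty":-0.0215,"tz":0.082,"turn":0}
    - {"fingers":0,"tx":-0.021,"ty":-0.0215,"tz":0.082,"turn":0}

```text
clock: 16.1
tcp_pos: [0.4715, 0.146, 0.1401]
tcp_rot: [180.0, -0.0, 34.1]
wrist_force: [0.8, -0.2, -1.2]
gripper_width: -0.0002
finger_force: 0.0
```

>>> servo_tool:
  steps:
    - {"fingers":0,"tx":0,"ty":0,"tz":0.002,"turn":0}
    - {"fingers":0,"tx":0,"ty":0,"tz":0.004,"turn":0}
    - {"fingers":0,"tx":0,"ty":0,"tz":0.005,"turn":0}
    - {"fingers":0,"tx":0,"ty":0,"tz":0.005,"turn":0}

```text
clock: 16.6
tcp_pos: [0.4714, 0.1461, 0.1352]
tcp_rot: [180.0, -0.0, 34.1]
wrist_force: [-0.2, -0.1, 0.1]
gripper_width: 0.0001
finger_force: 0.2
```

>>> servo_tool:
  steps:
    - {"fingers":0,"tx":0,"ty":0,"tz":0.001,"turn":0}
    - {"fingers":0,"tx":0,"ty":0,"tz":0.002,"turn":0}
    - {"fingers":0,"tx":0,"ty":0,"tz":0.002,"turn":0}

```text
clock: 16.98
tcp_pos: [0.4714, 0.1461, 0.1332]
tcp_rot: [180.0, -0.0, 34.1]
wrist_force: [-1.4, -0.0, 0.9]
gripper_width: -0.0001
finger_force: 0.3
```

The force is suspiciously low, so I'll look before going on.

```bash
cat > look.py <<'E'
from h import *
import sys
s=ctrl.get_state(); print(s["clock"],s["tcp_pos"],s["wrist_force"])
ims=[]
for cam in("top","scene"):
    p=ctrl.capture(cam); im=p["image"].astype(int)
    red=(im[...,0]>120)&(im[...,1]<60)&(im[...,2]<60)
    X=cloud(p,red);X=X[(X[:,0]>.42)&(X[:,0]<.6)&(X[:,1]>.05)&(X[:,1]<.2)&(X[:,2]>.08)]
    if len(X)>10:
        c=X.mean(0);d=np.linalg.svd(X-c,full_matrices=False)[2][0];q=(X-c)@d
        print(cam,len(X),c.round(4),d.round(3),(c+q.min()*d).round(3),(c+q.max()*d).round(3))
    ims.append(p["image"][200:300,240:360] if cam=="top" else p["image"][195:305,245:365])
cv2.imwrite(f"pics/{sys.argv[1]}.png",np.hstack([cv2.resize(a,(400,350),interpolation=cv2.INTER_CUBIC) for a in ims])[:,:,::-1])
E
python3 look.py c4
```

```text
16.975 [0.47139961 0.14614189 0.13324822] [-1.37972252 -0.03834635  0.89903736]
scene 109 [0.4779 0.1351 0.1246] [-0.965  0.261 -0.02 ] [0.507 0.127 0.125] [0.452 0.142 0.124]
```

View pics/c4.png

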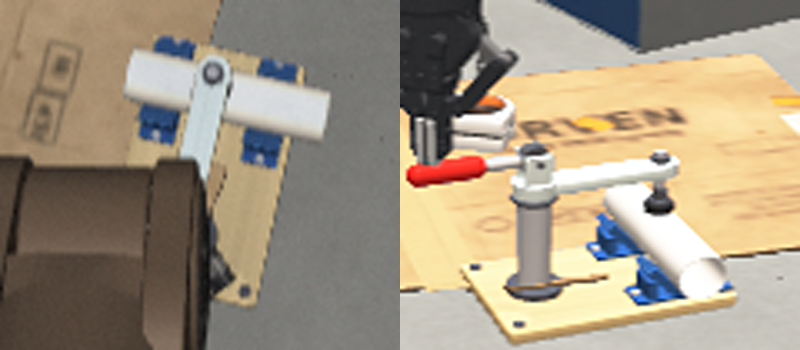

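The lever is now almost level (z≈0.124 along its length, scene crop (440,170)) and the pad is on the tube at (658,205). I'll press on until the stop is felt.

>>> servo_tool:
  steps:
    - {"fingers":0,"tx":0,"ty":0,"tz":0.001,"turn":0}
    - {"fingers":0,"tx":0,"ty":0,"tz":0.002,"turn":0}
    - {"fingers":0,"tx":0,"ty":0,"tz":0.002,"turn":0}

```text
clock: 17.45
tcp_pos: [0.4716, 0.1461, 0.1322]
tcp_rot: [-180.0, -0.0, 34.1]
wrist_force: [-5.9, -1.6, 17.0]
gripper_width: -0.0003
finger_force: 8.8
```

>>> servo_tool:
  steps:
    - {"fingers":0,"tx":0,"ty":0,"tz":0.001,"turn":0}
    - {"fingers":0,"tx":0,"ty":0,"tz":0.002,"turn":0}
    - {"fingers":0,"tx":0,"ty":0,"tz":0.002,"turn":0}

```text
clock: 17.82
tcp_pos: [0.4717, 0.1462, 0.1313]
tcp_rot: [-179.9, -0.1, 34.1]
wrist_force: [-11.7, -2.4, 38.0]
gripper_width: 0.0
finger_force: 19.0
```

The lever is hard on its stop. I'll lift away gently.

>>> servo_tool:
  steps:
    - {"fingers":0,"tx":0,"ty":0,"tz":-0.003,"turn":0}
    - {"fingers":0,"tx":0,"ty":0,"tz":-0.008,"turn":0}
    - {"fingers":0,"tx":0,"ty":0,"tz":-0.02,"turn":0}
    - {"fingers":0,"tx":0,"ty":0,"tz":-0.045,"turn":0}
    - {"fingers":0,"tx":-0.01,"ty":-0.01,"tz":-0.07,"turn":0}
    - {"fingers":0,"tx":-0.03,"ty":-0.02,"tz":-0.095,"turn":0}
    - {"fingers":0,"tx":-0.06,"ty":-0.04,"tz":-0.115,"turn":0}
    - {"fingers":0,"tx":-0.09,"ty":-0.06,"tz":-0.125,"turn":0}
    - {"fingers":0,"tx":-0.1,"ty":-0.07,"tz":-0.13,"turn":0}
    - {"fingers":0,"tx":-0.1,"ty":-0.07,"tz":-0.13,"turn":0}

```text
clock: 19.08
tcp_pos: [0.349, 0.1484, 0.2599]
tcp_rot: [-179.9, -0.1, 34.2]
wrist_force: [-0.3, -0.8, 0.5]
gripper_width: 0.0002
finger_force: 0.0
```

```bash
python3 look.py c5
```

```text
19.075 [0.34895145 0.14836082 0.25994701] [-0.2508343  -0.81681298  0.5455403 ]
top 142 [0.4794 0.144  0.131 ] [-0.977  0.211  0.004] [0.507 0.138 0.131] [0.452 0.15  0.131]
scene 109 [0.4778 0.1351 0.1245] [-0.966  0.258 -0.013] [0.505 0.128 0.125] [0.453 0.142 0.124]
```

View pics/c5.png

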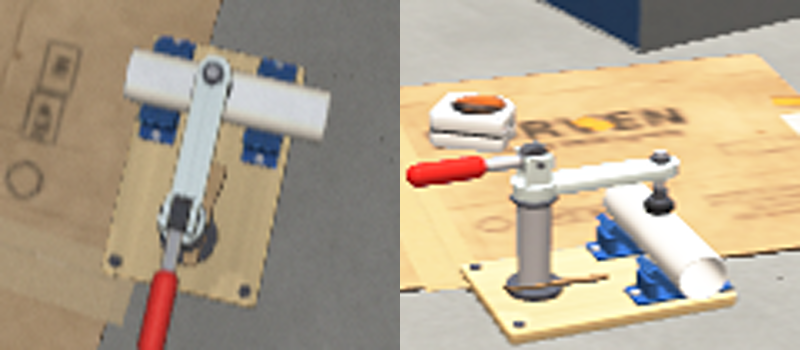

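The strap stands square across the tube (pad end at top crop (212,72)). The lever is flat with an azimuth of -12.2°, along the jig's x axis, and the tube is still in its saddles. The robot is clear, so I'll hand in.

```bash
python3 -c "
from rig import ctrl
print(ctrl.hand_in())"
```

```text
the job is handed in; nothing more can be done
None
```

The tube is clamped: I pushed the strap home against its stop, then pressed the lever flat (peak push 38 N, at its stop); the last pictures show the tube still in its saddles, and I handed in at about 19 s with the robot clear.

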